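Lay the supper tray for two

ROBOT

A 7-joint arm with a two-finger parallel gripper is mounted at the origin on the work surface. World frame = base frame: x ahead of the robot, y to its left, z up, the work surface at z = 0. Lengths are in m, angles in rad, forces in N, time in s.
With the tool pointing down it reaches from about 0.4 to 0.85 m from the base axis. Payload 10.4 kg.
Tool frame: the origin (TCP) lies between the finger pads; the fingertips stand ahead of it and the grasp point (between the pads) lies 5 mm behind it (manip.tip_extent is the z of the fingertips in the tool frame, in m); z points along the fingers, y is the line along which they close (so a half turn about z gives the same grasp; the last joint's range is limited). The gripper opens to 85 mm and grips with 20 to 120 N. Pads are 22 mm wide; open, the fingers measure 114 mm over their backs; the gripper's body (76 mm by 85 mm) begins 54 mm behind the grasp point. The pads swing forward as they close: fully open they stand 13 mm farther back than shut.
Start: joints at [1.215, 0.332, -0.065, 1.46, 0.022, 1.35, -0.088], TCP at [0.204, -0.591, 0.245] pointing down, gripper open.
Joint ranges: [-2.6, 2.6], [-0.5, 2.12], [-1.47, 1.34], [0.16, 2.42], [-1.27, 4.41], [0.06, 2.06], [-2.6, 2.6]. Speed limits (rad/s): [2.22, 2.22, 2.79, 2.79, 3.14, 3.14, 3.14].

INTERFACE

Orientations are given as a unit quaternion [x, y, z, w].
In Python, from workcell import status, viewer, manip gives the robot as it stands.
- The arm moves only by the tool play_rows, never from a script. Its argument "plan" is one flat list of numbers, 7 for each row, row after row: the turn, a rotation vector about the tool's x, y, z in degrees, then the shift along the tool's x, y, z in m, then the opening, from 0 (shut) to 1 (fully open). In form: [ax, ay, az, dx, dy, dz, grip, ax, ay, az, dx, dy, dz, grip, ...]. A call has 1 to 20 rows; each row is the pose to reach, as a shift and turn from the pose commanded when the call began, along the tool's axes at that moment; what a row does not reach only later rows make up. A row lasts 1/8 s, in which the tool goes at most 62.5 mm and 10.7 degrees, less where a joint would pass 70% of its speed; a pose out of reach is approached as far as the arm can. A call with a gripper value outside its range is refused whole. The fingers move at their own pace and stop on an object; "squeeze" is the grip in N (left out, the last holds). Time passes only in rows, so rows that repeat a pose let the fingers close. It gives the time, the measured TCP pose, the force, the opening and the grip force at its end, in the units of the state.
- status.get_obs(): the state, without advancing time (a new reading comes with each control period).
- viewer.camera(name): name is "scene" or "top" or "wrist"; returns the picture (400x640x3 uint8, red, green, blue); there is no depth.
- viewer.camera_model(name): a dict with "fx", "fy", "cx", "cy" (pixels), "R" (3x3) and "t" (3): a world point X has camera coordinates R X + t. Camera axes: x right, y down, z forward; pixel columns grow to the right and rows downward; lengths in m; the calibration is good to about 2 mm. A picture is of the moment at which its call begins: read the wrist's pose just before it. camera_model takes no time and is no camera call; for the wrist camera it gives the pose at the moment of the call.
- manip.hand_in(): hands the job in; it is judged then, once.
The state is a dict: "clock": time; "joint_pos": joint angles; "joint_velocities": joint speeds; "tau": joint torques, N m; "position": TCP position; "ee_rot": TCP orientation; "ft_force": force on the tool from outside, world axes, zero at the start; "torque": the same for the moment, N m; "grip_width": opening from 0.0 (shut) to 1.0 (fully open); "grasp_force": force on a finger pad.
Only numpy, scipy, OpenCV 4.12 (cv2) and the standard library are available. Lean on these libraries where they do the work, as an engineer would, in place of code of your own. Each camera call takes 0.05 s, during which the arm holds its last target. There are 200 camera calls.

TASK

Lay the supper tray for two: put the white lid on the white rice bowl and the green lid on the green rice bowl, set the blue sauce dish midway between the two bowls, in line with them, and set the yellow-lidded side-dish box straight behind the sauce dish (on the side of the tray away from the robot), its long sides parallel to the tray's long edges. Set everything down gently without letting it drop, upright on the tray and with the lids sitting level in their bowls, and leave the bowls where they stand; do not push the steel cup or the oil bottle about.

Things in the scene. Friction and masses are not known exactly. Their poses are not given: they have to be found in the camera images.
- tray: Brown wooden serving tray, 266 x 370 mm, fixed. Origin: centre of its underside, on the counter; x runs across it away from the robot ('behind'; turned up to 0.25 rad), y along it to the robot's left. Floor top at z = 6 mm; rim 8 mm wide, 18 mm high; grip bars on the short ends 41 mm high. The rice bowls stand at x = -58 mm, y = +105 and -105 mm, either one on the left.
- white_bowl: White ceramic rice bowl, loose on the tray floor, 108 mm across the rim, 58 mm high, wall 4 mm (mouth 100 mm wide inside), foot 54 mm across, 0.3 kg. Origin at the centre of its underside, z up. Must stay where it is.
- green_bowl: The same rice bowl in celadon green. Origin at the centre of its underside. Must stay where it is.
- white_lid: White ceramic lid, upright on the counter, 0.14 kg. Origin: centre of its underside. Plug z = 0 to 6 mm, 86 to 90 mm across; flange 110 mm across, z = 6 to 10 mm, rising to 17 mm near the middle; round knob 24 mm across, z = 17 to 40 mm, to grip from above. Seated, the plug is in the bowl's mouth, the flange on its rim, the lid's origin 52 mm above the bowl's.
- green_lid: Celadon green ceramic lid of the green bowl; shape, size and origin as the white lid.
- sauce_dish: Small blue ceramic sauce dish, round and open, standing on the counter: 64 mm across the rim (63 mm at 18 mm up, nearly upright there), 30 mm high, foot 44 mm across, wall 4 mm, about 0.09 kg. Origin at the centre of its underside, z up.
- side_box: Closed clear plastic side-dish box with yellow snap lid, on the counter, 0.16 kg. Origin: centre of its underside; x along the short side, y along the long side. 64 mm in x over the yellow clips on its long sides (clips 36 mm long, centred, z = 26 to 49 mm), 102 mm in y, 51 mm high; lid from z = 41 mm; clear body 56 x 94 mm.
- steel_cup: Steel drinking cup, 70 mm across, 72 mm high, standing among the things on the counter. A bystander. Origin at the centre of its underside.
- oil_bottle: Amber oil bottle with a red cap, 60 mm across, 200 mm high, standing on the counter. A bystander. Origin at the centre of its underside.
There are look-alikes about, which are no part of the job. What is shaped like the green_lid but brown or red is not meant.

How it is judged:
By the outcome, as a careful person would: the job done as asked, in the order asked, and still so for the second after the job is handed in, with the robot touching nothing.
It also fails if it takes over 109 s, if anything falls off the work surface, if the arm or the gripper's body presses on something with over 40 N, if the wrist force passes 120 N, or if a joint passes its speed limit or range.

## Working session

There is one attempt and no reset: what is moved stays moved. The work goes in short steps, Python scripts to look and compute and a tool call to move; the robot and the scene stay as the last step left them, time stands still between calls to the robot, and variables do not carry over. Pictures are saved under pics/ and viewed, at most 17 in all, crops included, and the job is handed in when it is done.

Besides the shell and the picture viewer there is one more tool, called as a command line: name --argument value ..., lists and objects as JSON in quotes. play_rows: Moves the arm, as the interface text tells. Its arguments: {"type":"object","properties":{"plan":{"type":"array","items":{"type":"number"}},"squeeze":{"type":"number"}},"required":["plan"]}

```bash
ls; mkdir -p pics; python3 - <<'E'
from workcell import status, viewer, manip
import cv2,numpy as np
o=status.get_obs(); print(o); print(manip.tip_extent)
for n in("scene","top","wrist"):
    cv2.imwrite(f"pics/{n}0.png",viewer.camera(n)[:,:,::-1]); m=viewer.camera_model(n); print(n,m)
E
```

```text
pics
{'clock': 0.0, 'joint_pos': array([ 1.21538878,  0.33281894, -0.06471571,  1.46095874,  0.02161694,
        1.34988212, -0.08851634]), 'joint_velocities': array([-9.99334808e-05,  6.27557444e-04, -7.11650193e-04, -1.05340831e-03,
        1.24997176e-03,  1.65523426e-03, -4.53284254e-04]), 'tau': array([ 1.77238085e-04, -6.25438571e+01,  4.93806170e-02, -3.91619539e+01,
        1.62993389e-02,  9.50999645e-03,  1.92700691e-05]), 'position': array([ 0.20406899, -0.59036839,  0.24454069]), 'ee_rot': array([ 9.86184625e-01,  1.65648469e-01, -1.50996281e-04, -6.68608759e-04]), 'ft_force': array([ 0.75171506, -0.7726318 , -1.20005784]), 'torque': array([-0.03373825,  0.00308372,  0.00401216]), 'grasp_force': 0.0, 'grip_width': 0.9981759448121353}
0.014
scene {'fx': 459.69940303465836, 'fy': 459.69940303465836, 'cx': 317.55714363658376, 'cy': 197.5988798719298, 'R': array([[-0.73348435,  0.6795476 ,  0.01468909],
       [ 0.43037543,  0.48104503, -0.76378836],
       [-0.52609667, -0.55390499, -0.64529959]]), 't': array([ 0.23576205, -0.21951469,  1.80185188])}
top {'fx': 504.6565318414057, 'fy': 504.6565318414057, 'cx': 309.63026974099614, 'cy': 192.78618448873354, 'R': array([[ 0.00924559, -0.99983608,  0.01556728],
       [-0.98530908, -0.01176396, -0.17037497],
       [ 0.17053017, -0.01376337, -0.98525633]]), 't': array([0.14743841, 0.46199499, 1.51375223])}
wrist {'fx': 300.76086945944104, 'fy': 300.76086945944104, 'cx': 319.63688556925314, 'cy': 198.92732313402945, 'R': array([[ 0.32728143, -0.9449246 , -0.00209167],
       [-0.89762959, -0.31159049,  0.31172503],
       [-0.29520839, -0.10014427, -0.95017006]]), 't': array([-0.62345206, -0.04179876,  0.38107903])}
```

View pics/top0.png

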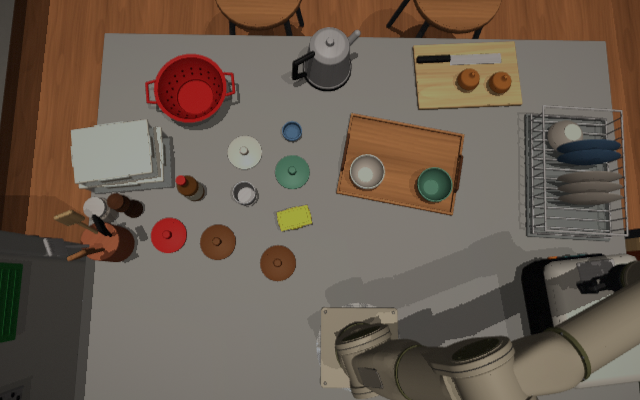

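View pics/scene0.png

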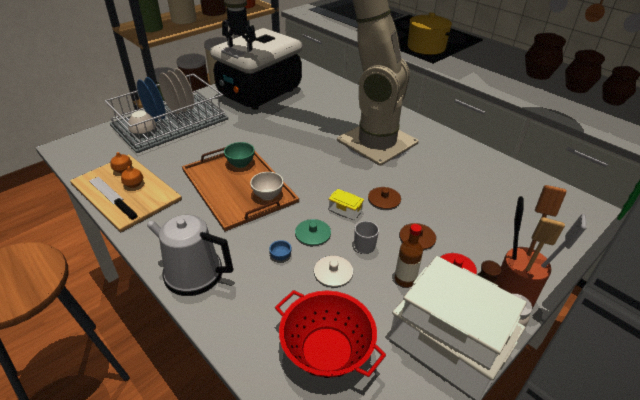

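The top view shows the tray with the white bowl (367,171) and green bowl (434,185). The white lid is at (244,153), green lid (292,172), blue dish (291,131), yellow box (295,218), cup (245,194) and bottle (185,185). The scene view shows the same things; the brown and red lids are look-alikes.

```bash
cat > h.py <<'E'
import cv2,numpy as np
from scipy.spatial.transform import Rotation as Rn
from workcell import status, viewer
def cast(m,uv,z):
    uv=np.atleast_2d(uv).astype(float)
    d=np.c_[(uv[:,0]-m["cx"])/m["fx"],(uv[:,1]-m["cy"])/m["fy"],np.ones(len(uv))]@m["R"]
    c=-np.array(m["R"]).T@m["t"]
    return c+d*((z-c[2])/d[:,2])[:,None]
def proj(m,X):
    p=np.atleast_2d(X)@np.array(m["R"]).T+m["t"]
    return np.c_[p[:,0]/p[:,2]*m["fx"]+m["cx"],p[:,1]/p[:,2]*m["fy"]+m["cy"]]
def blob(img,lo,hi,seed,r=40):
    "largest HSV-range contour near seed"
    hsv=cv2.cvtColor(img,cv2.COLOR_RGB2HSV); k=cv2.inRange(hsv,np.array(lo),np.array(hi))
    w=np.zeros_like(k); cv2.circle(w,tuple(int(s) for s in seed),int(r),255,-1); k&=w
    cs,_=cv2.findContours(k,cv2.RETR_EXTERNAL,cv2.CHAIN_APPROX_NONE)
    return cv2.convexHull(max(cs,key=cv2.contourArea))[:,0,:] if cs else None
def circ(P):
    "centre, diameter of the circle through world points P (least squares)"
    A=np.c_[2*P[:,:2],np.ones(len(P))]; s=np.linalg.lstsq(A,(P[:,:2]**2).sum(1),rcond=None)[0]
    return s[:2],2*np.sqrt(s[2]+s[0]**2+s[1]**2)
E
python3 - <<'E'
from h import *
im=cv2.imread("pics/top0.png")[:,:,::-1].copy(); m=viewer.camera_model("top")
hsv=cv2.cvtColor(im,cv2.COLOR_RGB2HSV)
for p in[(244,160),(235,150),(292,180),(291,131),(300,218),(367,171),(367,185),(434,185),(434,199),(245,194),(270,150),(350,130)]:print(p,hsv[p[1],p[0]])
G=([65,60,40],[95,255,255]);W=([0,0,150],[180,40,255])
for n,c,s,r,z in[("wlid",W,(244,153),26,.01),("glid",G,(292,172),26,.01),("dish",([100,80,40],[125,255,255]),(291,131),20,.03),("box",([22,120,80],[35,255,255]),(295,218),30,.05),("wb",([0,0,100],[180,60,255]),(367,171),26,.064),("gb",G,(434,185),26,.064),("cup",([0,0,0],[180,255,110]),(245,194),22,.07)]:
    b=blob(im,*c,s,r)
    P=cast(m,b,z); print(n,circ(P),cv2.minAreaRect((P[:,:2]*1000).astype(np.float32)))
print("bot",cast(m,[[184,182]],.2))
b=blob(im,[4,90,70],[20,255,255],(402,163),75);P=cast(m,b,.018);print("tray",cv2.minAreaRect((P[:,:2]*1000).astype(np.float32)))
E
```

```text
(244, 160) [ 60   6 163]
(235, 150) [ 32  22 160]
(292, 180) [ 72  72 128]
(291, 131) [104 103 121]
(300, 218) [ 31 161 163]
(367, 171) [ 38  19 163]
(367, 185) [ 16  45 119]
(434, 185) [ 73  85 117]
(434, 199) [73 95 62]
(245, 194) [ 11  13 158]
(270, 150) [ 20  24 125]
(350, 130) [ 12 155 127]
wlid (array([0.59430369, 0.36049244]), np.float64(0.1057339252504988)) ((594.0711669921875, 360.5638427734375), (105.00813293457031, 103.68779754638672), 63.816192626953125)
glid (array([0.53225539, 0.20825382]), np.float64(0.1071841683257751)) ((531.48193359375, 208.12466430664062), (103.17201232910156, 107.22257995605469), 0.7518319487571716)
dish (array([0.65969914, 0.21111681]), np.float64(0.061186863887383196)) ((659.2929077148438, 211.2965850830078), (58.93986511230469, 60.03114318847656), 0.8161617517471313)
box (array([0.38157865, 0.19898694]), np.float64(0.09605154564957549)) ((381.2983093261719, 199.19090270996094), (65.01193237304688, 99.83706665039062), 14.70661735534668)
wb (array([ 0.525351  , -0.02134894]), np.float64(0.10656948412534048)) ((525.8768310546875, -21.813247680664062), (103.76443481445312, 106.1951675415039), 45.393463134765625)
gb (array([ 0.48671985, -0.22644714]), np.float64(0.10369329245207104)) ((487.2268981933594, -226.6453094482422), (100.19371032714844, 102.48228454589844), 44.181880950927734)
cup (array([0.44890237, 0.34751114]), np.float64(0.07782334914339685)) ((448.48529052734375, 347.3570861816406), (82.74646759033203, 69.16924285888672), 54.96772384643555)
bot [[0.45843407 0.50040172 0.2       ]]
tray ((562.68505859375, -136.2892608642578), (372.316162109375, 267.20465087890625), 79.58899688720703)
```

View pics/wrist0.png

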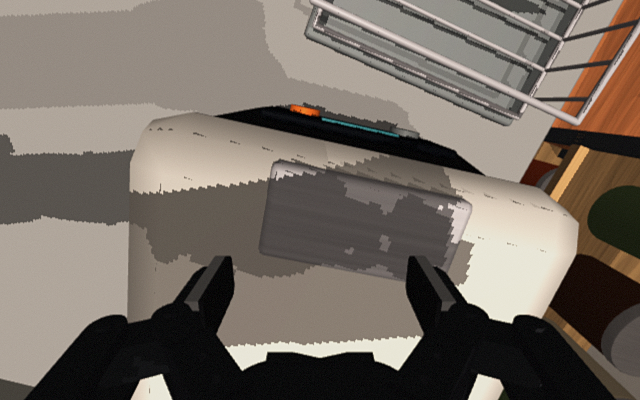

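The wrist camera shows only the toaster under the gripper. The wrist camera sits on the tool's +x side. I'll go over the white lid at a tool yaw of about 79°, which suits the tray.

play_rows --plan '[0,0,0,0,0,-0.06,1,0,0,-10,0.05,-0.03,-0.09,1,0,0,-20,0.1,-0.07,-0.09,1,0,0,-30,0.487,-0.35,-0.09,1,0,0,-30,0.487,-0.35,-0.09,1,0,0,-40,0.487,-0.35,-0.09,1,0,0,-40,0.487,-0.35,-0.09,1,0,0,-50,0.487,-0.35,-0.09,1,0,0,-60,0.487,-0.35,-0.06,1,0,0,-60,0.487,-0.35,-0.06,1,0,0,-60,0.487,-0.35,-0.06,1,0,0,-60,0.68,-0.77,0,1,0,0,-60,0.68,-0.77,0,1,0,0,-60,0.68,-0.77,0,1,0,0,-60,0.68,-0.77,0,1,0,0,-60,0.68,-0.77,0,1,0,0,-60,0.68,-0.77,0.0,1,0,0,-60,0.68,-0.77,0.0,1,0,0,-60,0.68,-0.77,0.0,1]'

```text
clock: 2.52
position: [0.5937, 0.3631, 0.2437]
ee_rot: [0.77, 0.638, -0.001, -0.001]
ft_force: [-0.3, -0.7, 0.7]
grip_width: 1.002
grasp_force: 0.0
```

```bash
python3 - <<'E'
from h import *
im=viewer.camera("wrist"); m=viewer.camera_model("wrist"); o=status.get_obs()
print(o["position"],o["ee_rot"],o["joint_pos"].round(2))
cv2.imwrite("pics/w1.png",im[:,:,::-1])
hsv=cv2.cvtColor(im,cv2.COLOR_RGB2HSV)
print("exp",proj(m,[[.594,.36,.01],[.594,.36,.04],[.659,.211,.03],[.532,.208,.01],[.532,.208,.04]]).round())
for p in proj(m,[[.594,.33,.01],[.594,.36,.04],[.56,.29,0]]).astype(int): print(p,hsv[p[1],p[0]])
E
```

```text
[0.59273303 0.36559212 0.24305188] [ 0.76922246  0.63897811 -0.00083229 -0.00175565] [-0.16  0.6  -0.73  1.21  0.38  1.47 -1.02]
exp [[323. 174.]
 [323. 180.]
 [392. 278.]
 [299. 286.]
 [297. 299.]]
[327 196] [ 14  58 137]
[323 179] [15 58 96]
[307 226] [17 28 81]
```

View pics/w1.png

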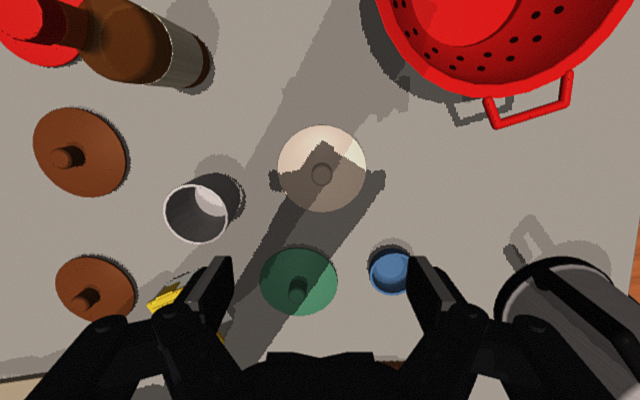

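The wrist view shows the white lid centred at about (322,168) with its knob at (322,174), half in shadow. The green lid is at (298,281), dish (392,272), cup (195,210), and the bottle is upper left.

```bash
python3 - <<'E'
from h import *
o=status.get_obs(); print(o["position"],o["joint_velocities"].round(3))
m=viewer.camera_model("wrist"); im=viewer.camera("wrist"); m2=viewer.camera_model("wrist")
print(np.abs(m2["t"]-m["t"]).max())
cv2.imwrite("pics/w2.png",im[:,:,::-1])
hsv=cv2.cvtColor(im,cv2.COLOR_RGB2HSV)
for p in [(290,150),(350,150),(300,190),(350,190),(322,160),(250,250),(420,190),(300,270),(310,290),(392,270),(322,174)]: print(p,hsv[p[1],p[0]],end=' ')
g=cv2.medianBlur(cv2.cvtColor(im,cv2.COLOR_RGB2GRAY),3)
for ch in(g,hsv[:,:,1]):
  c=cv2.HoughCircles(ch[100:240,250:400].copy(),cv2.HOUGH_GRADIENT_ALT,1.5,10,param1=100,param2=.6,minRadius=7,maxRadius=55)
  if c is not None:
    for u,v,r in c[0]: print("\n",u+250,v+100,r,cast(m,[[u+250,v+100]],.01)[0],cast(m,[[u+250,v+100]],.04)[0])
b=blob(im,[65,60,30],[95,255,255],(298,281),60);print(circ(cast(m,b,.01)))
E
```

```text
[0.59273303 0.36559212 0.24305188] [ 0.053 -0.041 -0.001  0.048 -0.033 -0.014  0.055]
0.001921281149533105
(290, 150) [ 14  50 214] (350, 150) [ 27  26 224] (300, 190) [15 62 91] (350, 190) [ 15  59 133] (322, 160) [ 14  56 101] (250, 250) [ 15  34 137] (420, 190) [ 13  30 161] (300, 270) [72 96 74] (310, 290) [ 76 103  62] (392, 270) [106 122 157] (322, 174) [13 60 97] 
 323.5 176.5 10.584764 [0.59410986 0.35646705 0.01      ] [0.59517259 0.3637721  0.04      ]

 323.5 167.5 44.089184 [0.59613504 0.36760775 0.01      ] [0.59703005 0.37399017 0.04      ]
(array([0.53265997, 0.21033386]), np.float64(0.10888948946285042))
```

play_rows --plan '[0,0,0,0,0,0.05,0.7,0,0,0,0,0,0.09,0.6,0,0,0,0,0,0.09,0.6,0,0,0,0,0,0.09,0.6,0,0,0,0,0,0.09,0.6]'

```text
clock: 3.25
position: [0.5962, 0.3596, 0.1577]
ee_rot: [0.771, 0.636, 0.002, 0.0]
ft_force: [-0.5, 0.3, 0.4]
grip_width: 0.601
grasp_force: 0.0
```

```bash
cat > look.py <<'E'
from h import *
def look(name):
    o=status.get_obs(); m=viewer.camera_model("wrist"); im=viewer.camera("wrist"); m2=viewer.camera_model("wrist")
    print("tcp",o["position"].round(4),"yaw",round(np.degrees(2*np.arctan2(o["ee_rot"][1],o["ee_rot"][0])),2),"drift",np.abs(m2["t"]-m["t"]).max().round(5))
    cv2.imwrite(f"pics/{name}.png",im[:,:,::-1]); return m,im,cv2.cvtColor(im,cv2.COLOR_RGB2HSV),o
def to_tool(o,d): return Rn.from_quat(o["ee_rot"]).inv().apply(d).round(4)
E
python3 - <<'E'
from look import *
m,im,hsv,o=look("w3")
print(proj(m,[[.595,.364,.01],[.595,.364,.04]]))
k=hsv[:,:,1]
g=cv2.cvtColor(im,cv2.COLOR_RGB2GRAY)
for n,ch in(("g",g),("s",k)):
  c=cv2.HoughCircles(cv2.medianBlur(ch,5),cv2.HOUGH_GRADIENT_ALT,1.5,10,param1=80,param2=.6,minRadius=9,maxRadius=90)
  if c is not None:
    for u,v,r in c[0]: print(n,u,v,r,cast(m,[[u,v]],.01)[0],cast(m,[[u,v]],.04)[0])
E
```

```text
tcp [0.5962 0.3596 0.1577] yaw 79.04 drift 0.00014
[[318.10633273 185.00633679]
 [318.0300121  194.26483095]]
g 184.5 220.5 80.821945 [0.45813758 0.35341997 0.01      ] [0.47459777 0.36264333 0.04      ]
g 151.5 246.0 43.355923 [0.41606586 0.33309311 0.01      ] [0.43708221 0.34451777 0.04      ]
g 139.5 246.0 35.206722 [0.40408594 0.33542155 0.01      ] [0.42639966 0.34659405 0.04      ]
g 184.5 220.5 33.247547 [0.45813758 0.35341997 0.01      ] [0.47459777 0.36264333 0.04      ]
g 318.0 195.0 14.536072 [0.59299212 0.35421876 0.01      ] [0.59484826 0.36335562 0.04      ]
g 297.0 316.5 33.857574 [0.54315017 0.22012591 0.01      ] [0.55040394 0.24378434 0.04      ]
g 297.0 316.5 40.92622 [0.54315017 0.22012591 0.01      ] [0.55040394 0.24378434 0.04      ]
g 136.5 51.0 39.026848 [0.46845488 0.5064141  0.01      ] [0.48379777 0.49906898 0.04      ]
g 580.5 273.0 25.444649 [0.84855038 0.216866   0.01      ] [0.82273086 0.24087746 0.04      ]
g 289.5 333.0 14.69734 [0.5300384  0.19975338 0.01      ] [0.53871211 0.22561805 0.04      ]
g 33.0 352.5 19.465193 [0.23260208 0.22959978 0.01      ] [0.27348662 0.25223224 0.04      ]
g 201.0 382.5 15.533205 [0.40911265 0.14854223 0.01      ] [0.430882   0.17995281 0.04      ]
g 502.5 111.0 16.449968 [0.76833196 0.39959821 0.01      ] [0.75119968 0.40382071 0.04      ]
g 459.0 345.0 12.877773 [0.717867   0.14572154 0.01      ] [0.70619983 0.17743759 0.04      ]
s 318.0 186.0 56.502537 [0.59471248 0.36305419 0.01      ] [0.59638231 0.37123421 0.04      ]
s 19.5 175.5 47.372574 [0.32060568 0.42660583 0.01      ] [0.35195988 0.42790354 0.04      ]
s 124.5 49.5 41.486485 [0.45908248 0.50937185 0.01      ] [0.47544035 0.50170642 0.04      ]
s 580.5 99.0 16.928123 [0.8355735  0.39689821 0.01      ] [0.81115931 0.40141311 0.04      ]
```

View pics/w3.png

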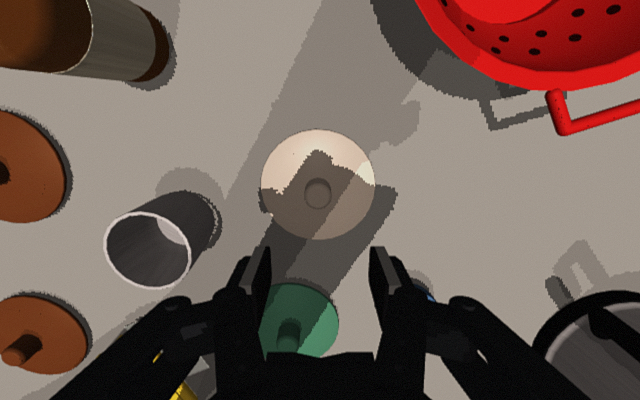

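The lid is at (318,186) and its knob at (318,195). Both give (0.595, 0.363), so I'll go down and grip.

play_rows --plan '[0,0,0,0.0033,-0.002,0.05,0.6,0,0,0,0.0033,-0.002,0.09,0.6,0,0,0,0.0033,-0.002,0.11,0.6,0,0,0,0.0033,-0.002,0.1217,0.6,0,0,0,0.0033,-0.002,0.1217,0.6,0,0,0,0.0033,-0.002,0.1217,0,0,0,0,0.0033,-0.002,0.1217,0,0,0,0,0.0033,-0.002,0.1217,0,0,0,0,0.0033,-0.002,0.1217,0,0,0,0,0.0033,-0.002,0.1217,0]' --squeeze 40

```text
clock: 4.55
position: [0.5948, 0.3633, 0.0353]
ee_rot: [0.771, 0.636, 0.001, 0.0]
ft_force: [-1.4, -0.4, 6.3]
grip_width: 0.259
grasp_force: 39.4
```

play_rows --plan '[0,0,0,0,0,-0.02,0,0,0,0,0,0,-0.06,0,0,0,0,-0.03,0,-0.11,0,0,0,0,-0.08,0,-0.15,0,0,0,0,-0.13,0.002,-0.165,0,0,0,0,-0.18,0.003,-0.165,0,0,0,0,-0.23,0.004,-0.165,0,0,0,0,-0.28,0.0045,-0.165,0,0,0,0,-0.33,0.0045,-0.165,0,0,0,0,-0.38,0.0045,-0.165,0,0,0,0,-0.42,0.0045,-0.165,0,0,0,0,-0.45,0.0045,-0.165,0,0,0,0,-0.471,0.0045,-0.165,0,0,0,0,-0.471,0.0045,-0.165,0,0,0,0,-0.471,0.0045,-0.165,0,0,0,0,-0.471,0.0045,-0.165,0]'

```text
clock: 6.55
position: [0.5093, -0.0992, 0.1989]
ee_rot: [0.771, 0.637, 0.0, 0.0]
ft_force: [0.3, 0.2, -1.6]
grip_width: 0.253
grasp_force: 39.7
```

```bash
python3 - <<'E'
from look import *
m,im,hsv,o=look("w4")
print(o["joint_pos"].round(2),o["ft_force"])
print(proj(m,[[.525,-.021,.064],[.487,-.226,.064]]))
g=cv2.cvtColor(im,cv2.COLOR_RGB2GRAY)
for n,ch in(("g",g),("s",hsv[:,:,1])):
  c=cv2.HoughCircles(cv2.medianBlur(ch,5),cv2.HOUGH_GRADIENT_ALT,1.5,10,param1=80,param2=.6,minRadius=30,maxRadius=120)
  if c is not None:
    for u,v,r in c[0]: print(n,u,v,r,cast(m,[[u,v]],.064)[0])
E
```

```text
tcp [ 0.5093 -0.0992  0.1989] yaw 79.18 drift 8e-05
[ 0.69  0.19 -0.65  1.77  0.12  1.22 -0.18] [ 0.34629634  0.21225183 -1.56086214]
[[321.55587717 101.31557168]
 [322.15698374 309.93658818]]
g 324.0 102.0 56.588318 [ 0.52690546 -0.02191687  0.064     ]
g 342.0 252.0 112.29778 [ 0.51866    -0.16283885  0.064     ]
g 324.0 102.0 67.59059 [ 0.52690546 -0.02191687  0.064     ]
g 567.0 276.0 97.09788 [ 0.73719828 -0.23208314  0.064     ]
g 324.0 102.0 36.18992 [ 0.52690546 -0.02191687  0.064     ]
g 400.5 48.0 38.24308 [0.59399193 0.00681857 0.064     ]
g 628.5 334.5 35.811424 [ 0.80742817 -0.31967457  0.064     ]
s 324.0 96.0 63.610947 [ 0.52777244 -0.01725276  0.064     ]
s 322.5 247.5 93.49018 [ 0.50078404 -0.15443693  0.064     ]
s 630.0 333.0 36.003006 [ 0.80876992 -0.31789072  0.064     ]
```

View pics/w4.png

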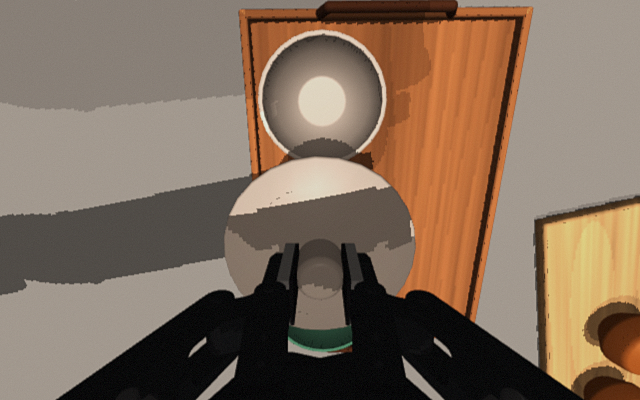

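The view shows the white bowl's rim spanning columns 260–386 and rows 30–162, centre about (323,97), with the held lid in front. I'll fit the rim exactly.

```bash
python3 - <<'E'
from look import *
m,im,hsv,o=look("w5")
t=viewer.camera("top"); mt=viewer.camera_model("top")
b=[]
g=cv2.GaussianBlur(cv2.cvtColor(im,cv2.COLOR_RGB2GRAY).astype(np.float32),(0,0),1)
for a in np.radians(np.arange(130,415,4)):   # rays from the centre, outermost strong falling edge (image y down)
    r=np.arange(50,80,.5); u=323+r*np.cos(a); v=97+r*np.sin(a)
    p=cv2.remap(g,u.astype(np.float32)[None],v.astype(np.float32)[None],1)[0]
    i=np.argmax(-np.diff(p)); 
    if 0<v[i]: b.append((u[i]+.0,v[i]))
b=np.array(b); P=cast(m,b,.064); c,d=circ(P)
for _ in range(3):
    r=np.abs(np.hypot(*(P[:,:2]-c).T)-d/2); q=P[r<.0025]; c,d=circ(q)
print("rim",c,d,len(q),len(P))
E
```

```text
tcp [ 0.5093 -0.0994  0.1988] yaw 79.16 drift 6e-05
rim [ 0.52503838 -0.02104153] 0.10658830159323132 67 72
```

The rim centre is (0.525, -0.021), which agrees with the top view. I'll move over and lower.

play_rows --plan '[0,0,0,0.03,0.0005,0,0,0,0,0,0.06,0.001,0,0,0,0,0,0.0798,0.001,0.02,0,0,0,0,0.0798,0.001,0.05,0,0,0,0,0.0798,0.001,0.075,0,0,0,0,0.0798,0.001,0.09,0,0,0,0,0.0798,0.001,0.092,0,0,0,0,0.0798,0.001,0.092,0]'

```text
clock: 7.7
position: [0.5257, -0.0223, 0.1073]
ee_rot: [0.771, 0.637, 0.0, 0.0]
ft_force: [-1.0, 0.1, -1.4]
grip_width: 0.257
grasp_force: 39.6
```

play_rows --plan '[0,0,0,0.001,-0.0005,0.006,0,0,0,0,0.001,-0.0005,0.01,0,0,0,0,0.001,-0.0005,0.012,0,0,0,0,0.001,-0.0005,0.0135,0,0,0,0,0.001,-0.0005,0.0135,0]'

```text
clock: 8.32
position: [0.525, -0.0213, 0.0933]
ee_rot: [0.771, 0.637, 0.0, 0.0]
ft_force: [-0.2, -0.4, -1.3]
grip_width: 0.259
grasp_force: 39.8
```

play_rows --plan '[0,0,0,0,0,0.0006,0,0,0,0,0,0,0.001,0,0,0,0,0,0,0.001,0]'

```text
clock: 8.7
position: [0.5253, -0.0213, 0.0932]
ee_rot: [0.771, 0.637, 0.0, 0.0]
ft_force: [-4.4, -1.1, 11.0]
grip_width: 0.255
grasp_force: 41.0
```

play_rows --plan '[0,0,0,0,0,0.0006,0.3,0,0,0,0,0,0.0003,0.45,0,0,0,0,0,0,0.6,0,0,0,0,0,-0.01,0.6,0,0,0,0,0,-0.05,0.6,0,0,0,0,0,-0.09,0.6,0,0,0,0.05,-0.008,-0.09,0.6,0,0,0,0.1,-0.016,-0.09,0.6,0,0,0,0.16,-0.026,-0.09,0.6,0,0,0,0.2278,-0.036,-0.065,0.6,0,0,0,0.2278,-0.036,-0.065,0.6,0,0,0,0.2278,-0.036,-0.065,0.6,0,0,0,0.2278,-0.036,-0.065,0.6]'

```text
clock: 10.32
position: [0.5335, 0.2074, 0.1576]
ee_rot: [0.772, 0.636, 0.0, 0.001]
ft_force: [-0.3, 0.1, 1.1]
grip_width: 0.597
grasp_force: 0.0
```

```bash
python3 - <<'E'
from look import *
m,im,hsv,o=look("w6")
p=proj(m,[[.532,.209,.01],[.532,.209,.04]]); print(p)
b=blob(im,[65,60,20],[95,255,255],p[0],85);c,d=circ(cast(m,b,.01)); print("flange",c,d)
g=cv2.cvtColor(im,cv2.COLOR_RGB2GRAY)
k=cv2.HoughCircles(cv2.medianBlur(g,5),cv2.HOUGH_GRADIENT_ALT,1.5,10,param1=60,param2=.6,minRadius=9,maxRadius=75)
for u,v,r in k[0]:
    if np.hypot(u-p[1][0],v-p[1][1])<20: print(u,v,r,cast(m,[[u,v]],.04)[0])
print("d",to_tool(o,[c[0]-o["position"][0],c[1]-o["position"][1],.036-o["position"][2]]))
t=viewer.camera("top"); mt=viewer.camera_model("top")
b=blob(t,[65,60,40],[95,255,255],(434,185),26);print("gb",circ(cast(mt,b,.064)))
u=proj(mt,[[.525,-.021,.07]])[0].astype(int); cv2.imwrite("pics/t6.png",cv2.resize(t[140:220,320:480,::-1],None,fx=4,fy=4))
E
```

```text
tcp [0.5335 0.2074 0.1576] yaw 78.93 drift 0.00011
[[318.53032365 187.42428467]
 [318.45094886 197.01942401]]
flange [0.53232716 0.2095963 ] 0.10869565575744056
318.0 189.0 59.940872 [0.53300772 0.21613267 0.04      ]
318.0 189.0 15.868085 [0.53300772 0.21613267 0.04      ]
d [ 0.002  -0.0017  0.1216]
gb (array([ 0.48665515, -0.22634799]), np.float64(0.10377753320573165))
```

View pics/t6.png

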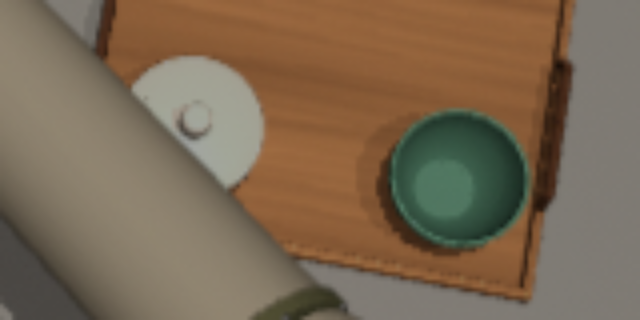

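The top crop shows the white lid sitting centred on its bowl and the green bowl unmoved. Next is the green lid.

play_rows --plan '[0,0,0,0.002,-0.0015,0.05,0.6,0,0,0,0.002,-0.0015,0.09,0.6,0,0,0,0.002,-0.0015,0.11,0.6,0,0,0,0.002,-0.0015,0.1216,0.6,0,0,0,0.002,-0.0015,0.1216,0.6,0,0,0,0.002,-0.0015,0.1216,0,0,0,0,0.002,-0.0015,0.1216,0,0,0,0,0.002,-0.0015,0.1216,0,0,0,0,0.002,-0.0015,0.1216,0,0,0,0,0.002,-0.0015,0.1216,0]' --squeeze 40

```text
clock: 11.68
position: [0.5325, 0.2118, 0.0369]
ee_rot: [0.771, 0.636, 0.001, 0.001]
ft_force: [-2.4, -0.8, 5.1]
grip_width: 0.258
grasp_force: 39.1
```

play_rows --plan '[0,0,0,0,0,-0.02,0,0,0,0,0,0,-0.06,0,0,0,0,-0.03,0.002,-0.11,0,0,0,0,-0.08,0.006,-0.15,0,0,0,0,-0.13,0.01,-0.163,0,0,0,0,-0.18,0.015,-0.163,0,0,0,0,-0.23,0.019,-0.163,0,0,0,0,-0.28,0.023,-0.163,0,0,0,0,-0.33,0.027,-0.163,0,0,0,0,-0.38,0.032,-0.163,0,0,0,0,-0.43,0.036,-0.163,0,0,0,0,-0.47,0.039,-0.163,0,0,0,0,-0.5,0.041,-0.163,0,0,0,0,-0.518,0.043,-0.163,0,0,0,0,-0.518,0.043,-0.163,0,0,0,0,-0.518,0.043,-0.163,0,0,0,0,-0.518,0.043,-0.163,0]'

```text
clock: 13.8
position: [0.4762, -0.3039, 0.1987]
ee_rot: [0.771, 0.637, 0.0, 0.0]
ft_force: [-1.2, -0.1, -0.9]
grip_width: 0.255
grasp_force: 39.6
```

```bash
python3 - <<'E'
from look import *
m,im,hsv,o=look("w7")
p=proj(m,[[.4867,-.2264,.064],[.525,-.0213,.068]]); print(p, o["ft_force"])
g=cv2.GaussianBlur(cv2.cvtColor(im,cv2.COLOR_RGB2GRAY).astype(np.float32),(0,0),1)
b=blob(im,[65,60,20],[95,255,255],p[0],70); P=cast(m,b,.064); P=P[b[:,1]<p[0][1]+25]
c,d=circ(P)
for _ in range(3):
    r=np.abs(np.hypot(*(P[:,:2]-c).T)-d/2); q=P[r<.0025]; c,d=circ(q)
print("rim",c,d,len(q),len(P))
E
```

```text
tcp [ 0.4762 -0.3039  0.1987] yaw 79.19 drift 0.00011
[[ 315.7221517   103.46343971]
 [ 313.0485886  -256.59709668]] [-1.24495517 -0.08334165 -0.9156342 ]
rim [ 0.48737356 -0.22772485] 0.10592579988565286 35 35
```

View pics/w7.png

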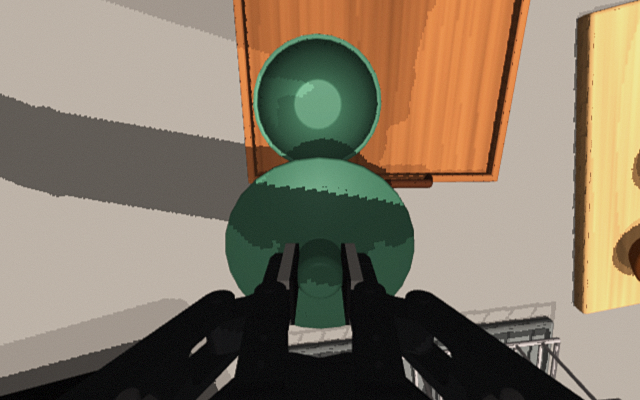

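The view shows the green bowl's rim centred at about (317,98), and the held green lid sits level in the fingers, just as the white one did.

play_rows --plan '[0,0,0,0.03,-0.001,0,0,0,0,0,0.06,-0.003,0,0,0,0,0,0.0773,-0.0036,0.02,0,0,0,0,0.0773,-0.0036,0.05,0,0,0,0,0.0773,-0.0036,0.075,0,0,0,0,0.0773,-0.0036,0.088,0,0,0,0,0.0773,-0.0036,0.088,0,0,0,0,0.0773,-0.0036,0.088,0]'

```text
clock: 14.85
position: [0.4874, -0.2288, 0.1115]
ee_rot: [0.771, 0.637, 0.0, 0.001]
ft_force: [-0.3, 0.5, -1.9]
grip_width: 0.255
grasp_force: 39.6
```

play_rows --plan '[0,0,0,0.0014,-0.0004,0.006,0,0,0,0,0.0014,-0.0004,0.01,0,0,0,0,0.0014,-0.0004,0.013,0,0,0,0,0.0014,-0.0004,0.0155,0,0,0,0,0.0014,-0.0004,0.0165,0,0,0,0,0.0014,-0.0004,0.0165,0]'

```text
clock: 15.6
position: [0.4869, -0.2274, 0.0949]
ee_rot: [0.771, 0.637, -0.0, 0.0]
ft_force: [-4.7, 1.2, 8.7]
grip_width: 0.261
grasp_force: 40.7
```

play_rows --plan '[0,0,0,0,0,0.0,0.3,0,0,0,0,0,-0.0003,0.45,0,0,0,0,0,-0.0005,0.6,0,0,0,0,0,-0.01,0.6,0,0,0,0,0,-0.05,0.6,0,0,0,0,0,-0.09,0.6,0,0,0,0.06,0.011,-0.09,0.9,0,0,0,0.12,0.022,-0.09,1,0,0,0,0.18,0.034,-0.09,1,0,0,0,0.24,0.045,-0.09,1,0,0,0,0.3,0.056,-0.09,1,0,0,0,0.36,0.068,-0.09,1,0,0,0,0.42,0.079,-0.08,1,0,0,0,0.462,0.087,-0.063,1,0,0,0,0.462,0.087,-0.063,1,0,0,0,0.462,0.087,-0.063,1,0,0,0,0.462,0.087,-0.063,1]'

```text
clock: 17.73
position: [0.6603, 0.2082, 0.158]
ee_rot: [0.772, 0.636, 0.0, 0.001]
ft_force: [0.2, -0.2, 0.9]
grip_width: 0.997
grasp_force: 0.0
```

```bash
python3 - <<'E'
from look import *
m,im,hsv,o=look("w8")
p=proj(m,[[.6595,.2112,.03]]); print(p)
b=blob(im,[98,80,20],[125,255,255],p[0],60);P=cast(m,b,.03)
c,d=circ(P)
for _ in range(3):
    r=np.abs(np.hypot(*(P[:,:2]-c).T)-d/2); q=P[r<.002]; c,d=circ(q)
print("rim",c,d,len(q),len(P))
# outer extent of box too
print("d",to_tool(o,[c[0]-o["position"][0],c[1]-o["position"][1],0]))
t=viewer.camera("top"); cv2.imwrite("pics/t8.png",cv2.resize(t[110:230,240:480,::-1],None,fx=3,fy=3))
cv2.imwrite("pics/t8b.png",t[:,:,::-1])
E
```

```text
tcp [0.6603 0.2082 0.158 ] yaw 78.94 drift 7e-05
[[318.93681583 191.82437016]]
rim [0.66179169 0.21266849] 0.06308541144218938 36 36
d [ 0.0047  0.0006 -0.    ]
```

View pics/t8.png

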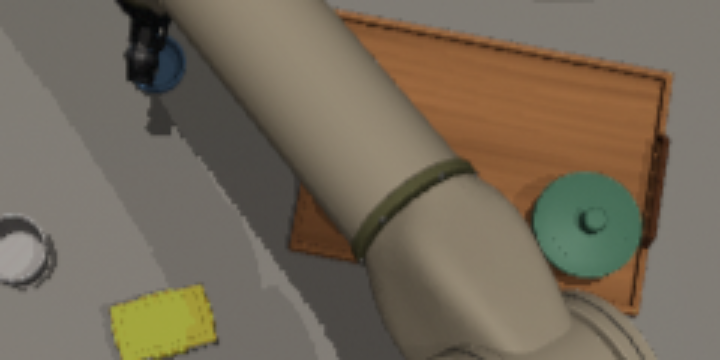

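View pics/w8.png

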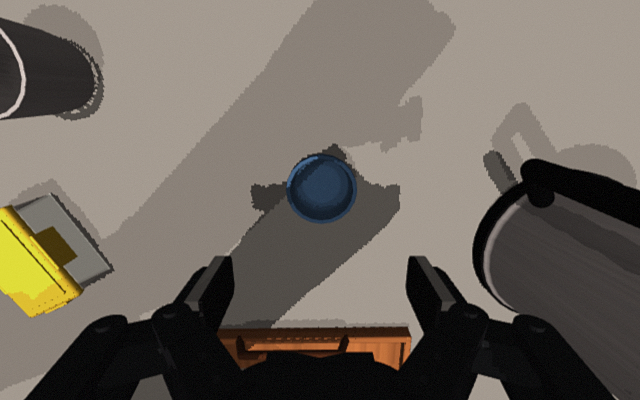

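The crop shows the green lid seated on its bowl, with the arm hiding the white one. The wrist view shows the dish at (321,188), with the box and kettle clear of the fingers. I'll go down on the dish.

play_rows --plan '[0,0,0,0.0043,0.0004,0.05,1,0,0,0,0.0043,0.0004,0.09,1,0,0,0,0.0043,0.0004,0.12,1,0,0,0,0.0043,0.0004,0.135,1,0,0,0,0.0043,0.0004,0.141,1,0,0,0,0.0043,0.0004,0.141,1,0,0,0,0.0043,0.0004,0.141,0.6,0,0,0,0.0043,0.0004,0.141,0.6,0,0,0,0.0043,0.0004,0.141,0.6,0,0,0,0.0043,0.0004,0.141,0.6]' --squeeze 25

```text
clock: 19.08
position: [0.6616, 0.2142, 0.0176]
ee_rot: [0.771, 0.636, 0.001, 0.0]
ft_force: [-1.6, -0.9, 5.7]
grip_width: 0.715
grasp_force: 26.4
```

play_rows --plan '[0,0,0,0,0,-0.02,0.6,0,0,0,0,0,-0.06,0.6,0,0,0,0,0,-0.11,0.6,0,0,0,-0.03,-0.007,-0.15,0.6,0,0,0,-0.08,-0.02,-0.175,0.6,0,0,0,-0.13,-0.032,-0.175,0.6,0,0,0,-0.18,-0.044,-0.175,0.6,0,0,0,-0.23,-0.056,-0.175,0.6,0,0,0,-0.28,-0.068,-0.175,0.6,0,0,0,-0.32,-0.078,-0.175,0.6,0,0,0,-0.35,-0.0854,-0.165,0.6,0,0,0,-0.3619,-0.0884,-0.155,0.6,0,0,0,-0.3619,-0.0884,-0.155,0.6,0,0,0,-0.3619,-0.0884,-0.155,0.6,0,0,0,-0.3619,-0.0884,-0.155,0.6]'

```text
clock: 20.95
position: [0.5061, -0.1232, 0.1714]
ee_rot: [0.771, 0.637, 0.0, 0.0]
ft_force: [0.1, -0.3, -0.8]
grip_width: 0.713
grasp_force: 27.5
```

```bash
python3 - <<'E'
from look import *
m,im,hsv,o=look("w9"); print(o["ft_force"])
print(proj(m,[[.5252,-.0213,.068],[.525,-.0213,.098]]))
zr=o["position"][2]-.0176+.03
p=proj(m,[[*o["position"][:2],zr]]); print(p)
b=blob(im,[98,80,20],[125,255,255],p[0],70); P=cast(m,b,zr); Q=P[b[:,1]<p[0][1]]
c,d=circ(Q); print("dish in hand (upper half)",c,d,len(Q),"all",circ(P)); print("off tool",to_tool(o,[c[0]-o["position"][0],c[1]-o["position"][1],0]))
E
```

```text
tcp [ 0.5061 -0.1232  0.1714] yaw 79.19 drift 0.0001
[ 0.10936262 -0.26056067 -0.77072134]
[[320.3300952   66.1158634 ]
 [320.16168615  60.88242973]]
[[321.71049577 287.71899659]]
dish in hand (upper half) [ 0.50599422 -0.11975674] 0.05990191190054403 24 all (array([ 0.50527415, -0.12319291]), np.float64(0.06497472463934771))
off tool [ 0.0034 -0.0008  0.    ]
```

View pics/w9.png

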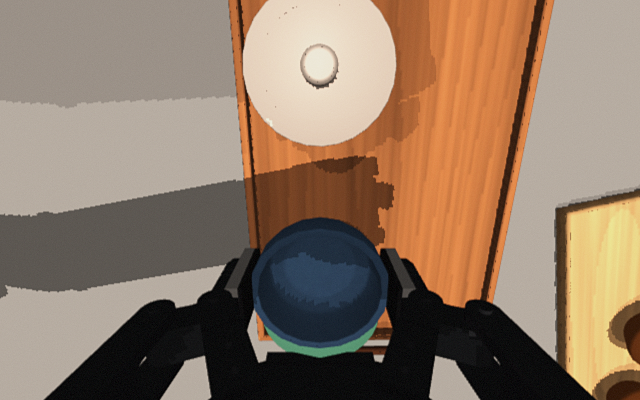

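The view shows the dish held level between the pads, and the white lid centred on its bowl with its knob at (320,65).

play_rows --plan '[0,0,0,-0.0015,0,0.04,0.6,0,0,0,-0.0015,0,0.08,0.6,0,0,0,-0.0015,0,0.115,0.6,0,0,0,-0.0015,0,0.132,0.6,0,0,0,-0.0015,0,0.14,0.6,0,0,0,-0.0015,0,0.144,0.6,0,0,0,-0.0015,0,0.146,0.6,0,0,0,-0.0015,0,0.146,0.6]'

```text
clock: 22.0
position: [0.5055, -0.1262, 0.0256]
ee_rot: [0.771, 0.636, 0.0, 0.0]
ft_force: [0.3, -0.3, -0.0]
grip_width: 0.712
grasp_force: 27.5
```

play_rows --plan '[0,0,0,0.0013,0.0003,0.001,0.6,0,0,0,0.0013,0.0003,0.0018,0.6,0,0,0,0.0013,0.0003,0.0022,0.6,0,0,0,0.0013,0.0003,0.0022,0.6]'

```text
clock: 22.5
position: [0.5059, -0.1247, 0.0235]
ee_rot: [0.771, 0.637, -0.0, 0.0]
ft_force: [-2.5, 0.1, 7.8]
grip_width: 0.715
grasp_force: 28.0
```

play_rows --plan '[0,0,0,0,0,0,0.75,0,0,0,0,0,0,0.88,0,0,0,0,0,0,0.9,0,0,0,0,0,-0.01,0.9,0,0,0,0,0,-0.04,0.9,0,0,0,0,0,-0.09,0.9,0,0,0,0,0,-0.14,0.9,0,0,-5,0.02,-0.012,-0.175,1,0,0,-10,0.07,-0.044,-0.175,1,0,0,-15,0.12,-0.075,-0.175,1,0,0,-20,0.17,-0.106,-0.175,1,0,0,-25.5,0.22,-0.137,-0.175,1,0,0,-25.5,0.27,-0.168,-0.175,1,0,0,-25.5,0.2944,-0.1837,-0.165,1,0,0,-25.5,0.2944,-0.1837,-0.16,1,0,0,-25.5,0.2944,-0.1837,-0.16,1,0,0,-25.5,0.2944,-0.1837,-0.16,1]'

```text
clock: 24.62
position: [0.3818, 0.1981, 0.1831]
ee_rot: [0.612, 0.79, 0.0, 0.0]
ft_force: [0.8, 0.0, 0.9]
grip_width: 1.001
grasp_force: 0.0
```

```bash
python3 - <<'E'
from look import *
m,im,hsv,o=look("w10"); print(o["joint_pos"].round(2))
p=proj(m,[[.3815,.199,.05]]); print(p)
hs=cv2.cvtColor(im,cv2.COLOR_RGB2HSV); k=cv2.inRange(hs,np.array([22,100,40]),np.array([36,255,255]))
b=blob(im,[22,100,40],[36,255,255],p[0],120);P=cast(m,b,.05)
print("box",cv2.minAreaRect((P[:,:2]*1000).astype(np.float32)), circ(P))
t=viewer.camera("top"); mt=viewer.camera_model("top"); cv2.imwrite("pics/t10.png",cv2.resize(t[110:260,240:480,::-1],None,fx=3,fy=3))
b=blob(t,[98,80,40],[125,255,255],proj(mt,[[.506,-.124,.036]])[0],25)
if b is not None: print("dish top",circ(cast(mt,b,.036)))
E
```

```text
tcp [0.3818 0.1981 0.1831] yaw 104.46 drift 0.0001
[ 0.5  -0.01 -1.06  1.98 -0.01  1.16 -0.3 ]
[[320.21980621 192.69231169]]
box ((381.27728271484375, 201.94583129882812), (63.790828704833984, 102.71630096435547), 14.981161117553711) (array([0.38226002, 0.20249415]), np.float64(0.09553498684202022))
dish top (array([ 0.50352923, -0.12597022]), np.float64(0.0598541707792967))
```

View pics/w10.png

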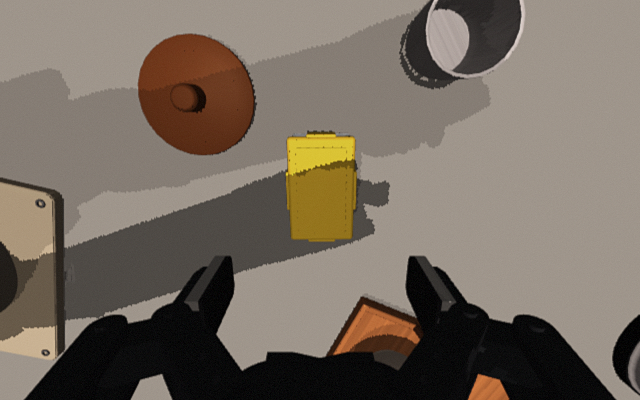

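View pics/t10.png

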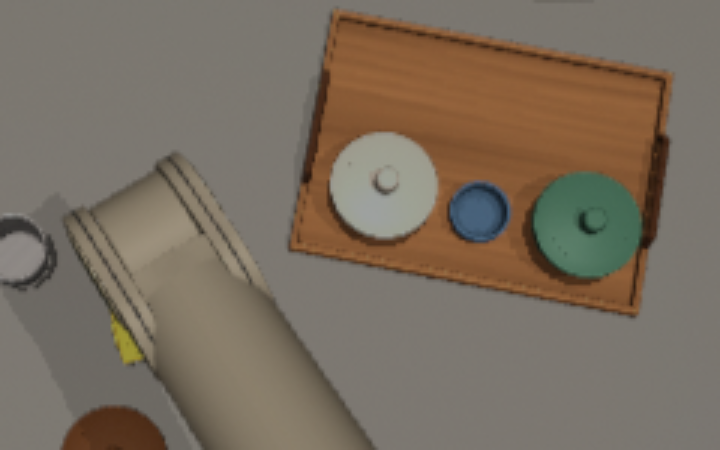

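The wrist view shows the box centred at (321,188), lined up with the tool. The top crop shows both lids seated and the dish midway between them.

play_rows --plan '[0,0,-0.5,0.0029,0.0004,0.05,1,0,0,-0.5,0.0029,0.0004,0.09,1,0,0,-0.5,0.0029,0.0004,0.125,1,0,0,-0.5,0.0029,0.0004,0.145,1,0,0,-0.5,0.0029,0.0004,0.152,1,0,0,-0.5,0.0029,0.0004,0.152,1,0,0,-0.5,0.0029,0.0004,0.152,0.6,0,0,-0.5,0.0029,0.0004,0.152,0.6,0,0,-0.5,0.0029,0.0004,0.152,0.6,0,0,-0.5,0.0029,0.0004,0.152,0.6]' --squeeze 30

```text
clock: 25.98
position: [0.3816, 0.2021, 0.0318]
ee_rot: [0.608, 0.794, 0.001, 0.001]
ft_force: [-1.1, -1.5, 5.8]
grip_width: 0.747
grasp_force: 32.3
```

play_rows --plan '[0,0,0,0,0,-0.02,0.6,0,0,0,0,0,-0.06,0.6,0,0,0,0,0,-0.11,0.6,0,0,3,-0.02,0.007,-0.15,0.6,0,0,6,-0.06,0.02,-0.17,0.6,0,0,9,-0.11,0.037,-0.17,0.6,0,0,12,-0.16,0.054,-0.17,0.6,0,0,15,-0.21,0.07,-0.17,0.6,0,0,18,-0.26,0.087,-0.17,0.6,0,0,21,-0.31,0.104,-0.17,0.6,0,0,24,-0.35,0.117,-0.17,0.6,0,0,25.6,-0.38,0.127,-0.17,0.6,0,0,25.6,-0.3943,0.1323,-0.16,0.6,0,0,25.6,-0.3943,0.1323,-0.15,0.6,0,0,25.6,-0.3943,0.1323,-0.15,0.6,0,0,25.6,-0.3943,0.1323,-0.15,0.6]'

```text
clock: 27.98
position: [0.6109, -0.1431, 0.1812]
ee_rot: [0.768, 0.64, 0.0, 0.0]
ft_force: [0.7, -0.0, -1.5]
grip_width: 0.743
grasp_force: 35.3
```

```bash
python3 - <<'E'
from look import *
m,im,hsv,o=look("w11"); print(o["ft_force"],o["grip_width"])
z=o["position"][2]-.0318+.051
p=proj(m,[[*o["position"][:2],z]])
b=blob(im,[22,100,40],[36,255,255],p[0],140);P=cast(m,b,z)
print("box",cv2.minAreaRect((P[:,:2]*1000).astype(np.float32)))
print("to target",to_tool(o,np.array([.612,-.1441,.0378])-o["position"]))
E
```

```text
tcp [ 0.6109 -0.1431  0.1812] yaw 79.58 drift 0.0003
[ 0.72475922 -0.01262556 -1.54092517] 0.7431178896316488
box ((611.6119384765625, -133.6255340576172), (89.86253356933594, 62.65431213378906), 79.041748046875)
to target [-0.0008  0.0012  0.1434]
```

View pics/w11.png

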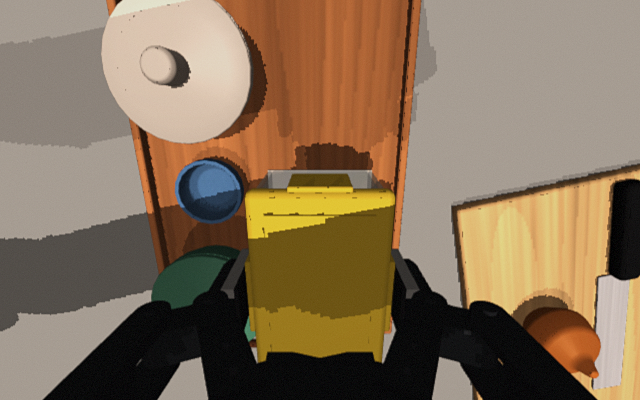

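The view shows the box held level and square, its lid's near edge at row ~190, and the blue dish at (209,190).

```bash
python3 - <<'E'
from look import *
m,im,hsv,o=look("w12")
z=o["position"][2]-.0318+.05
e=cast(m,[[265,191],[320,190],[380,191]],z)
for q in e: print(to_tool(o,q-o["position"]))
p=proj(m,[[.506,-.1243,.036]]); b=blob(im,[98,80,20],[125,255,255],p[0],42); c,d=circ(cast(m,b,.036)); print("dish",c,d,p)
for n,X in(("wl",[.5252,-.0213,.068]),): 
    print(proj(m,[X]))
E
```

```text
tcp [ 0.611  -0.1434  0.1814] yaw 79.55 drift 0.00017
[ 0.0473 -0.022  -0.0182]
[ 0.0477 -0.0008 -0.0182]
[ 0.0474  0.0223 -0.0182]
dish [ 0.50626329 -0.12598244] 0.06404941315240648 [[208.17623657 189.72172587]]
[[177.04764623  66.19381016]]
```

play_rows --plan '[0,0,0,0.0005,0.0017,0.04,0.6,0,0,0,0.0005,0.0017,0.08,0.6,0,0,0,0.0005,0.0017,0.11,0.6,0,0,0,0.0005,0.0017,0.128,0.6,0,0,0,0.0005,0.0017,0.136,0.6,0,0,0,0.0005,0.0017,0.139,0.6,0,0,0,0.0005,0.0017,0.139,0.6,0,0,0,0.0005,0.0017,0.139,0.6]'

```text
clock: 29.08
position: [0.6134, -0.1443, 0.0427]
ee_rot: [0.769, 0.639, 0.0, 0.001]
ft_force: [0.1, 0.2, -2.2]
grip_width: 0.747
grasp_force: 35.3
```

play_rows --plan '[0,0,0,0.001,-0.0005,0.002,0.6,0,0,0,0.001,-0.0005,0.0035,0.6,0,0,0,0.001,-0.0005,0.0045,0.6,0,0,0,0.001,-0.0005,0.005,0.6,0,0,0,0.001,-0.0005,0.005,0.6]'

```text
clock: 29.7
position: [0.6126, -0.143, 0.038]
ee_rot: [0.769, 0.639, -0.0, 0.0]
ft_force: [-5.5, 0.1, 9.9]
grip_width: 0.742
grasp_force: 36.7
```

play_rows --plan '[0,0,0,0,0,0,0.8,0,0,0,0,0,0,0.95,0,0,0,0,0,0,0.95,0,0,0,0,0,-0.01,0.95,0,0,0,0,0,-0.04,0.95,0,0,0,0,0,-0.09,0.95,0,0,0,0,0,-0.14,0.95,0,0,0,0,0,-0.19,0.95,0,0,0,0.05,-0.04,-0.22,0.95,0,0,0,0.1,-0.08,-0.22,0.95,0,0,0,0.15,-0.1,-0.22,0.95,0,0,0,0.2,-0.1,-0.22,0.95,0,0,0,0.25,-0.1,-0.22,0.95,0,0,0,0.3,-0.1,-0.22,0.95,0,0,0,0.3,-0.1,-0.22,0.95,0,0,0,0.3,-0.1,-0.22,0.95]'

```text
clock: 31.7
position: [0.5691, 0.1698, 0.2571]
ee_rot: [0.769, 0.639, -0.0, 0.0]
ft_force: [-0.3, -0.3, -0.8]
grip_width: 0.952
grasp_force: 0.0
```

```bash
python3 - <<'E'
from look import *
t=viewer.camera("top"); s=viewer.camera("scene"); mt=viewer.camera_model("top"); print(status.get_obs()["position"])
A=cv2.resize(t[90:230,320:480,::-1],None,fx=3.5,fy=3.5)[:,:400]; 
cv2.imwrite("pics/f.png",np.hstack([cv2.resize(t[100:220,330:470,::-1],(400,343)),cv2.resize(s[125:235,170:310,::-1],(400,343))]))
for n,lo,hi,X in(("wl",[0,0,120],[180,50,255],[.525,-.021,.068]),("gl",[65,60,30],[95,255,255],[.487,-.227,.068]),("dish",[98,80,30],[125,255,255],[.506,-.125,.036]),("box",[22,120,60],[36,255,255],[.612,-.145,.056])):
    b=blob(t,lo,hi,proj(mt,[X])[0],28); P=cast(mt,b,X[2]); print(n,circ(P),cv2.minAreaRect((P[:,:2]*1000).astype(np.float32)))
E
```

```text
[0.56938268 0.16856682 0.25701967]Traceback (most recent call last):
  File "<stdin>", line 6, in <module>
  File "h.py", line 6, in cast
    d=np.c_[(uv[:,0]-m["cx"])/m["fx"],(uv[:,1]-m["cy"])/m["fy"],np.ones(len(uv))]@m["R"]
                                       ~~^^^^^
IndexError: index 1 is out of bounds for axis 1 with size 1
```

View pics/f.png

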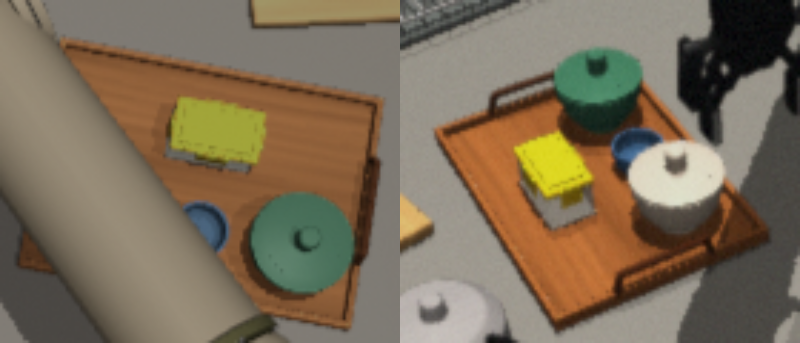

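The final crops show both lids seated level, and the dish and box upright on the tray. The arm hides part of the top view, so I'll move it aside and measure once more.

play_rows --plan '[0,0,0,0.02,-0.06,0,0.95,0,0,0,0.04,-0.12,0,0.95,0,0,0,0.05,-0.17,0,0.95,0,0,0,0.05,-0.17,0,0.95,0,0,0,0.05,-0.17,0,0.95]'

```text
clock: 32.42
position: [0.412, 0.249, 0.2571]
ee_rot: [0.77, 0.638, 0.0, 0.001]
ft_force: [-0.1, -0.2, 0.4]
grip_width: 0.952
grasp_force: 0.0
```

```bash
python3 - <<'E'
from look import *
t=viewer.camera("top"); mt=viewer.camera_model("top"); print(status.get_obs()["position"])
C={}
for n,lo,hi,X in(("wl",[0,0,120],[180,50,255],[.525,-.021,.068]),("gl",[65,60,30],[95,255,255],[.487,-.227,.068]),("dish",[98,80,30],[125,255,255],[.506,-.125,.036]),("box",[22,120,60],[36,255,255],[.612,-.145,.056])):
    b=blob(t,lo,hi,proj(mt,[X])[0],28)
    if b is None or len(b)<6: print(n,"hidden"); continue
    P=cast(mt,b,X[2]); C[n]=circ(P)[0]; r=cv2.minAreaRect((P[:,:2]*1000).astype(np.float32)); print(n,circ(P),r)
    if n=="box": C[n]=np.array(r[0])/1000
y=C["wl"]-C["gl"]; L=np.hypot(*y); y/=L; x=np.array([y[1],-y[0]]); mid=(C["wl"]+C["gl"])/2
print(L,np.degrees(np.arctan2(x[1],x[0])))
for n in("dish","box"): print(n,"in tray x,y from mid",(C[n]-mid)@x,(C[n]-mid)@y)
E
```

```text
[0.41225567 0.2489529  0.25694622]
wl (array([ 0.52443386, -0.02276574]), np.float64(0.10750760255454402)) ((525.0359497070312, -22.872528076171875), (105.86062622070312, 106.96542358398438), 0.6927725076675415)
gl (array([ 0.48540739, -0.22826896]), np.float64(0.10683209840511762)) ((485.732421875, -227.8104248046875), (104.0736083984375, 104.56047821044922), 44.54403305053711)
dish (array([ 0.50348444, -0.12586571]), np.float64(0.059982317123728604)) ((503.0056457519531, -126.17105102539062), (56.86772918701172, 58.66057205200195), 44.376773834228516)
box (array([ 0.60985988, -0.14394425]), np.float64(0.09558334359275364)) ((609.4581298828125, -143.50709533691406), (102.61164855957031, 68.782470703125), 79.04092407226562)
0.2091760975412683 -10.752818287993348
dish in tray x,y from mid -0.0013459753143336406 -0.0006101888432931198
box in tray x,y from mid 0.10605834251230735 0.0018299437199968797
```

```bash
python3 -c "
from workcell import manip
print(manip.hand_in())"
```

```text
the job is handed in; nothing more can be done
None
```

The tray is laid and handed in at about 32 s: both lids are on their bowls, the sauce dish is within about 2 mm of midway, and the box stands straight behind it to within about 3 mm, square to the tray.

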